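# Clamp the contact plate and load the beacon test station

### The arm

A 6-joint arm with a two-finger parallel gripper is mounted at the origin on the work surface. World frame = base frame: x ahead of the robot, y to its left, z up, the work surface at z = 0. Lengths are in m, angles in rad, forces in N, time in s.
With the tool pointing down it reaches from about 0.25 to 0.8 m from the base axis. Payload 8.5 kg.
Tool frame: the origin (TCP) lies on the centre line of the jaws, within the pads' length; the fingertips stand 17 mm ahead of it and the grasp point (between the pads) lies 2 mm behind it; z points along the fingers, y is the line along which they close (so a half turn about z gives the same grasp; the last joint's range is limited). The gripper opens to 85 mm and grips with 20 to 120 N. Pads are 22 mm wide; open, the fingers measure 114 mm over their backs; the gripper's body (76 mm by 85 mm) begins 54 mm behind the grasp point. The pads swing forward as they close: fully open they stand 13 mm farther back than shut.
Start: joints at [1.231, 0.238, -0.013, 1.319, 0, 1.571], TCP at [0.175, 0.495, 0.248] pointing down, gripper open.
Joint ranges: [-2.66, 2.66], [-1.03, 1.9], [-1.14, 1.46], [-1.82, 2.27], [-1.45, 1.34], [-3.14, 3.14]. Speed limits (rad/s): [2.22, 2.22, 2.79, 3.14, 3.14, 3.14].

### API

Orientations are given as a unit quaternion [x, y, z, w].
In Python, from workcell import ctrl, gripper_to, status, imaging, order gives the robot as it stands. The module is installed in compiled form; this text tells all that it offers. Calls block until the motion is done:
- ctrl.movep(position, orientation): joint-space move of the TCP to a pose.
- ctrl.line_to(position, max_speed=0.15, rot=None, f_stop=None): straight line of the TCP; rot=None keeps the orientation; max_speed is the mean speed in m/s. With f_stop (N) it stops when the force on the tool has changed by that much, and returns True; else False.
- ctrl.set_joints(angles): joint-space move.
- gripper_to(opening, force=None): opening from 0.0 (shut) to 1.0 (fully open); force is the grip in N (None keeps the last); returns when the fingers have stopped.
- ctrl.hold(seconds).
- ctrl.ik(position, orientation): joint angles nearest the present ones, or None.
- status.get_state(): the state.
- imaging.camera(name): name is "scene" or "top" or "wrist"; returns (picture, depth): 420x560x3 uint8, red, green, blue; 420x560 float32, m along the optical axis (not along the pixel's ray), 0 where there is no reading.
- imaging.camera_info(name): a dict with "fovy" (degrees; the focal length in pixels is half the picture's height over the tangent of half this angle, whatever the lens; pixels are square), "cx", "cy" (the principal point, pixels), "D" ([k1, k2, p1, p2, k3] as OpenCV has them; the pictures are not rectified), "R" (3x3) and "t" (3): a world point X has camera coordinates R X + t. Camera axes: x right, y down, z forward; pixel columns grow to the right and rows downward; lengths in m; the calibration is good to about 2 mm. A picture is of the moment at which its call begins: read the wrist's pose just before it. camera_info takes no time and is no camera call; for the wrist camera it gives the pose at the moment of the call.
A pose or a line that the arm cannot do raises ctrl.IKError and nothing moves.
- order.finish_job(): hands the job in; it is judged then, once.
The state is a dict: "time_s": time; "q": joint angles; "dq": joint speeds; "tau": joint torques, N m; "eef_pos": TCP position; "eef_rot": TCP orientation; "ft_force": force on the tool from outside, world axes, zero at the start; "moment": the same for the moment, N m; "opening": opening from 0.0 (shut) to 1.0 (fully open); "grip_force": force on a finger pad.
Only numpy, scipy, OpenCV 4.12 (cv2) and the standard library are available. Lean on these libraries where they do the work, as an engineer would, in place of code of your own. Each camera call takes 0.05 s, during which the arm holds its last target. There are 200 camera calls.

### The job

Set the test station up and start a run: first tighten the four wing screws of the contact plate evenly, in rounds, every screw to about half of its travel before any goes fully home to its stop, and in each round always go across from a screw to the one diagonally opposite before the other pair. Then stand every beacon lying on the mat upright on its foot, one to a contact pad, foot wholly on the pad, let go and see that it stays, and only then press the green start button right down. Leave the other things on the bench where they are; at the end the screws are home and all beacons still stand on their pads.

Things in the scene. Friction and masses are not known exactly. Their poses are not given: they have to be found in the camera images.
- station: Grey test station fixed on a blue mat (2 mm thick, top at world z = 2 mm). Origin: underside, below the plate's centre; x away from the robot, y left along the pads, z up. Housing x -180 to 110, y -135 to 135 mm; front deck (x below -100) at z = 46 with start button, lamps and a red stop mushroom (-140, -80; 66 high; leave alone). Aluminium plate 200 by 260 mm, top at z = 58 mm.
- wing1 (a joint): Turn of the front left wing screw, rad: 0 slack, growing clockwise seen from above as it is tightened; the stop at 2.2 is fully home. Friction 0.15 N m, stays where left. At 0 the white-marked end of the wing points along the station's +x, at 1.57 along its -y. Its diagonal partner is wing3.
- wing1_grip (a point): On the upright axis of wing1, 28 mm above the plate. The wing is an upright black bar 50 mm long, 12 thick, 8 to 38 mm above the plate, over a hub of radius 11, 10 high; white mark on top at one end, to which x points. Axis at station (x, y) = (-75, 105) mm.
- wing2 (a joint): Turn of the back left wing screw, rad: 0 slack, growing clockwise seen from above as it is tightened; the stop at 2.2 is fully home. Friction 0.15 N m, stays where left. At 0 the white-marked end of the wing points along the station's +x, at 1.57 along its -y. Its diagonal partner is wing4.
- wing2_grip (a point): On the upright axis of wing2, 28 mm above the plate. The wing is an upright black bar 50 mm long, 12 thick, 8 to 38 mm above the plate, over a hub of radius 11, 10 high; white mark on top at one end, to which x points. Axis at station (x, y) = (75, 105) mm.
- wing3 (a joint): Turn of the back right wing screw, rad: 0 slack, growing clockwise seen from above as it is tightened; the stop at 2.2 is fully home. Friction 0.15 N m, stays where left. At 0 the white-marked end of the wing points along the station's +x, at 1.57 along its -y. Its diagonal partner is wing1.
- wing3_grip (a point): On the upright axis of wing3, 28 mm above the plate. The wing is an upright black bar 50 mm long, 12 thick, 8 to 38 mm above the plate, over a hub of radius 11, 10 high; white mark on top at one end, to which x points. Axis at station (x, y) = (75, -105) mm.
- wing4 (a joint): Turn of the front right wing screw, rad: 0 slack, growing clockwise seen from above as it is tightened; the stop at 2.2 is fully home. Friction 0.15 N m, stays where left. At 0 the white-marked end of the wing points along the station's +x, at 1.57 along its -y. Its diagonal partner is wing2.
- wing4_grip (a point): On the upright axis of wing4, 28 mm above the plate. The wing is an upright black bar 50 mm long, 12 thick, 8 to 38 mm above the plate, over a hub of radius 11, 10 high; white mark on top at one end, to which x points. Axis at station (x, y) = (-75, -105) mm.
- pad1 (a point): Centre of the top of contact pad 1 (right): copper disc with a white rim, 70 mm across, level with the plate's top, at station (0, -90) mm. Any beacon may stand on any pad.
- pad2 (a point): Centre of the top of contact pad 2 (middle): copper disc with a white rim, 70 mm across, level with the plate's top, at station (0, 0) mm. Any beacon may stand on any pad.
- pad3 (a point): Centre of the top of contact pad 3 (left): copper disc with a white rim, 70 mm across, level with the plate's top, at station (0, 90) mm. Any beacon may stand on any pad.
- beacon1: LED beacon, amber lens (absent in some runs). Origin: centre of its flat foot; x along its axis from foot to lens. Black body 32 mm square, x = 0 to 62 mm; round lens 31 mm across, 62 to 95; white domed cap to 106. 0.11 to 0.22 kg, centre of mass near x = 40. Starts lying on its side, lens roughly away from the robot.
- beacon2: LED beacon, red lens (absent in some runs). Origin: centre of its flat foot; x along its axis from foot to lens. Black body 32 mm square, x = 0 to 62 mm; round lens 31 mm across, 62 to 95; white domed cap to 106. 0.11 to 0.22 kg, centre of mass near x = 40. Starts lying on its side, lens roughly away from the robot.
- beacon3: LED beacon, green lens (absent in some runs). Origin: centre of its flat foot; x along its axis from foot to lens. Black body 32 mm square, x = 0 to 62 mm; round lens 31 mm across, 62 to 95; white domed cap to 106. 0.11 to 0.22 kg, centre of mass near x = 40. Starts lying on its side, lens roughly away from the robot.
- beacon4: LED beacon, blue lens (absent in some runs). Origin: centre of its flat foot; x along its axis from foot to lens. Black body 32 mm square, x = 0 to 62 mm; round lens 31 mm across, 62 to 95; white domed cap to 106. 0.11 to 0.22 kg, centre of mass near x = 40. Starts lying on its side, lens roughly away from the robot.
- start (a joint): Travel of the start button, m: 0 out, 0.006 fully pressed. Spring return, 1.5 N at the top to 5 N fully down.
- start_top (a point): Centre of the top of the green start button, 28 mm across, on the front deck of the station, 22 mm above the deck when out; pressed straight down.
- pliers: Pliers with red handles lying on the left edge of the mat, 150 mm long; leave alone. Origin: middle of its underside.
- cutters: Cutters with blue handles lying on the right edge of the mat, 150 mm long; leave alone. Origin: middle of its underside.
- screwdriver: Red-handled screwdriver lying behind the station, 190 mm long; leave alone. Origin: middle of its underside.
- relay1: Plug-in relay, metal can 36 by 36 by 60 mm high, at the back right; leave alone. Origin: middle of its underside.
- relay2: Another such relay near the first; leave alone. Origin: middle of its underside.
- solder_reel: Yellow solder reel, 60 mm across, 40 high, at the back left; leave alone. Origin: middle of its underside.
There are look-alikes about, which are no part of the job. Leave any brown look-alike of the beacon2 alone.

How it is judged:
On the way, in this order (a step that is already met when the one before it is completed fails the run):
1. first round: all four wing screws drawn up to about half of their travel (value of joint each of wing1, wing2, wing3, wing4 above 0.8 rad), for 0.2 s.
2. last round: all four wing screws fully home (value of joint each of wing1, wing2, wing3, wing4 above 2 rad), for 0.2 s.
3. every beacon stands upright on a pad, let go and at rest ((horizontal distance between beacon1 and pad1 below 0.012 m or horizontal distance between beacon1 and pad2 below 0.012 m or horizontal distance between beacon1 and pad3 below 0.012 m) and angle between each of beacon1, beacon2, beacon3, beacon4's own x axis and vertical below 0.06 rad and z of beacon1 in the frame of station between 0.053 and 0.064 m and linear speed of each of beacon1, beacon2, beacon3, beacon4 below 0.02 m/s and angular speed of each of beacon1, beacon2, beacon3, beacon4 below 0.15 rad/s and contact force between each of beacon1, beacon2, beacon3, beacon4 and the fingers below 0.2 N and (horizontal distance between beacon2 and pad1 below 0.012 m or horizontal distance between beacon2 and pad2 below 0.012 m or horizontal distance between beacon2 and pad3 below 0.012 m) and z of beacon2 in the frame of station between 0.053 and 0.064 m and (horizontal distance between beacon3 and pad1 below 0.012 m or horizontal distance between beacon3 and pad2 below 0.012 m or horizontal distance between beacon3 and pad3 below 0.012 m) and z of beacon3 in the frame of station between 0.053 and 0.064 m and (horizontal distance between beacon4 and pad1 below 0.012 m or horizontal distance between beacon4 and pad2 below 0.012 m or horizontal distance between beacon4 and pad3 below 0.012 m) and z of beacon4 in the frame of station between 0.053 and 0.064 m), for 0.5 s.
4. the start button is pressed down (value of joint start above 0.0045 m), for 0.05 s.
At the end, for the whole second after the job is handed in: All four wing screws home (within 0.2 rad of the stop); every beacon present stands on its foot on a contact pad, within 12 mm of the pad's centre and 0.06 rad of upright, let go and at rest; the start button has been pressed and let go (all of step 2 and all of step 3 and value of joint start below 0.002 m); the robot touches nothing.
It fails at once if a screw is run nearly home (over 1.65 rad) while another is still slack (under 0.75) ((value of joint wing1 above 1.65 rad and value of joint wing2 below 0.75 rad) or (value of joint wing1 above 1.65 rad and value of joint wing3 below 0.75 rad) or (value of joint wing1 above 1.65 rad and value of joint wing4 below 0.75 rad) or (value of joint wing2 above 1.65 rad and value of joint wing1 below 0.75 rad) or (value of joint wing2 above 1.65 rad and value of joint wing3 below 0.75 rad) or (value of joint wing2 above 1.65 rad and value of joint wing4 below 0.75 rad) or (value of joint wing3 above 1.65 rad and value of joint wing1 below 0.75 rad) or (value of joint wing3 above 1.65 rad and value of joint wing2 below 0.75 rad) or (value of joint wing3 above 1.65 rad and value of joint wing4 below 0.75 rad) or (value of joint wing4 above 1.65 rad and value of joint wing1 below 0.75 rad) or (value of joint wing4 above 1.65 rad and value of joint wing2 below 0.75 rad) or (value of joint wing4 above 1.65 rad and value of joint wing3 below 0.75 rad)).
It fails at once if in the first round two neighbouring screws are tightened (past 0.6 rad) before the ones diagonally opposite ((value of joint each of wing1, wing2 above 0.6 rad and value of joint each of wing3, wing4 below 0.6 rad) or (value of joint each of wing2, wing3 above 0.6 rad and value of joint each of wing4, wing1 below 0.6 rad) or (value of joint each of wing3, wing4 above 0.6 rad and value of joint each of wing1, wing2 below 0.6 rad) or (value of joint each of wing4, wing1 above 0.6 rad and value of joint each of wing2, wing3 below 0.6 rad)).
It fails at once if in the last round two neighbouring screws are driven home (past 1.8 rad) before the ones diagonally opposite ((value of joint each of wing1, wing2 above 1.8 rad and value of joint each of wing3, wing4 below 1.8 rad) or (value of joint each of wing2, wing3 above 1.8 rad and value of joint each of wing4, wing1 below 1.8 rad) or (value of joint each of wing3, wing4 above 1.8 rad and value of joint each of wing1, wing2 below 1.8 rad) or (value of joint each of wing4, wing1 above 1.8 rad and value of joint each of wing2, wing3 below 1.8 rad)).
It fails at once if tools and parts lying about are disturbed (moved over 40 mm) (distance of any of pliers, cutters, screwdriver, relay1, relay2, solder_reel from where it was at the start of the episode above 0.04 m).
Of beacon1, beacon2, beacon3, beacon4 only 2 to 3 are there at a start; the rules pass over those that are not, and their reading is None.
At some moment in a run one of beacon1, beacon2, beacon3, beacon4 may be knocked a few centimetres aside while the robot is not near it.
Once in a run the grip may slacken for a moment while it holds something.
It also fails if it takes over 210 s, if anything falls off the work surface, if the arm or the gripper's body presses on something with over 40 N, if the wrist force passes 120 N, or if a joint passes its speed limit or range.

## Working session

There is one attempt and no reset: what is moved stays moved. The work goes in short steps, each a Python script; the robot and the scene stay as the last script left them, time stands still between calls to the robot, and variables do not carry over. Pictures are saved under pics/ and viewed, at most 14 in all, crops included, and the job is handed in when it is done.

```bash
mkdir -p pics; ls; python3 - <<'E'
from workcell import ctrl, gripper_to, status, imaging, order
import cv2, numpy as np
for n in ("top","scene"):
    p,d=imaging.camera(n); np.save(f"{n}_d.npy",d); np.save(f"{n}_p.npy",p)
    cv2.imwrite(f"pics/{n}0.png",p[:,:,::-1])
    print(n,imaging.camera_info(n))
print(status.get_state())
E
```

```text
pics
top {'fovy': 42.8557906869417, 'cx': 274.4791798524283, 'cy': 215.19411590749905, 'D': array([0.06271337, 0.        , 0.        , 0.        , 0.        ]), 'R': array([[ 0.01279552, -0.9999113 ,  0.00369676],
       [-0.99684362, -0.01304578, -0.07831094],
       [ 0.07835222, -0.00268307, -0.99692213]]), 't': array([-0.1116051 ,  0.61663655,  1.89334885])}
scene {'fovy': 57.8225740827646, 'cx': 282.1982800433022, 'cy': 212.27696149352732, 'D': array([0.02367283, 0.        , 0.        , 0.        , 0.        ]), 'R': array([[ 0.43410082,  0.90079687, -0.01102148],
       [ 0.61916634, -0.30722295, -0.72266666],
       [-0.65436192,  0.30688606, -0.69110884]]), 't': array([-0.17638954, -0.33662528,  1.83063658])}
{'time_s': 0.1, 'q': array([ 1.23097057e+00,  2.38736285e-01, -1.41928530e-02,  1.31924061e+00,
        1.88917869e-05,  1.57077695e+00]), 'dq': array([-0.00021347, -0.00037789,  0.00253404, -0.0014398 ,  0.0008627 ,
       -0.00186692]), 'tau': array([-1.73264591e-03, -5.39718390e+01,  3.46999705e+01,  1.34467223e-02,
       -1.32301466e-04, -1.30933412e-05]), 'eef_pos': array([0.17486255, 0.49461997, 0.24772488]), 'eef_rot': array([ 1.69086903e-01,  9.85600907e-01, -6.75222950e-04, -1.25436721e-04]), 'ft_force': array([-0.42515245,  1.02980291, -0.52487358]), 'moment': array([-0.02449522, -0.00547564,  0.04137289]), 'grip_force': 0.0, 'opening': 0.9986096903776848}
```

View pics/top0.png

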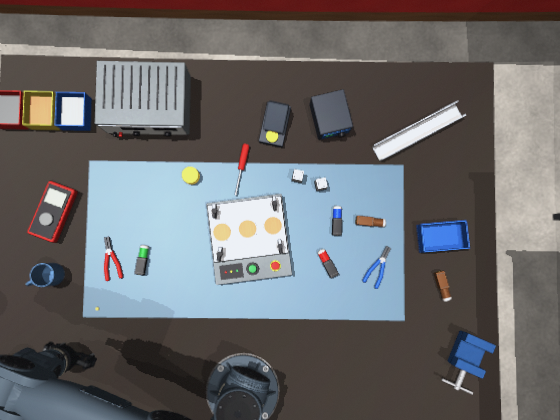

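View pics/scene0.png

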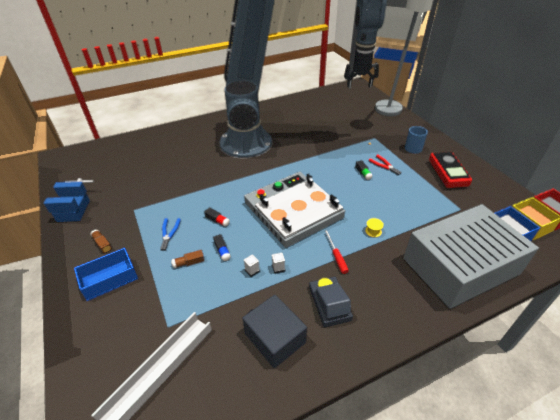

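Top view: station around (248,237), pads at (222,233), (248,229) and (273,226), start button (252,268), red mushroom (275,266). Candidates for beacons: green (143,260), blue (337,221), red (328,263). The brown ones at (370,221) and (444,286) are look-alikes and stay put. Next is one close crop.

```bash
python3 - <<'E'
import cv2, numpy as np
p=np.load("top_p.npy")[:,:,::-1]
a=cv2.resize(p[185:291,196:302],None,fx=5.6,fy=5.6,interpolation=cv2.INTER_CUBIC)
cv2.imwrite("pics/c1.png",a)
b=cv2.resize(p[195:285,310:395],None,fx=4.6,fy=4.6,interpolation=cv2.INTER_CUBIC)
c=cv2.resize(p[235:285,120:165],None,fx=8.2,fy=8.2,interpolation=cv2.INTER_CUBIC)
h=min(b.shape[0],c.shape[0]); cv2.imwrite("pics/c2.png",np.hstack([b[:h],c[:h]])); print(b.shape,c.shape)
E
```

```text
(414, 391, 3) (410, 369, 3)
```

View pics/c1.png

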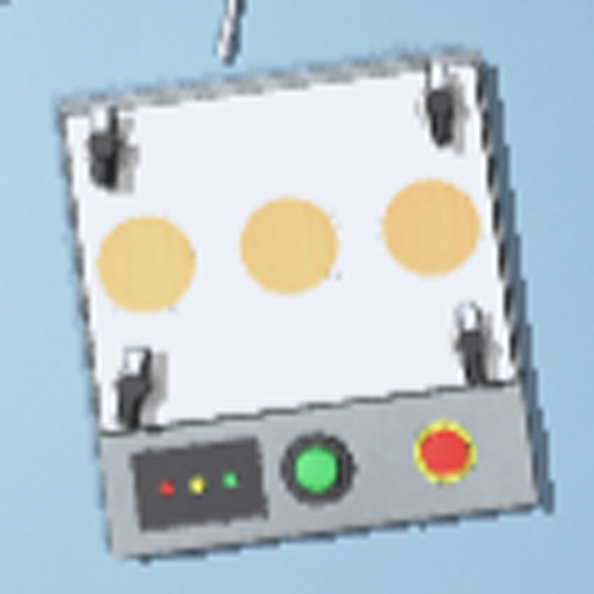

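View pics/c2.png

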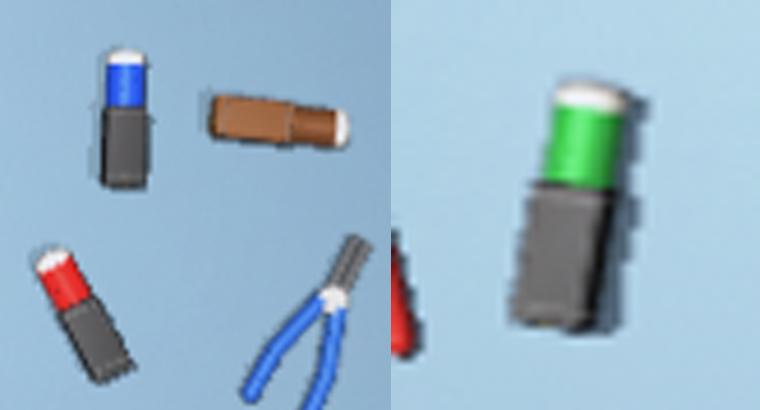

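The crops confirm the choice. Three beacons are present (blue, red, green; no amber), and all lie with the lens up in the image, away from the robot. All four wings have their white ends roughly along +x. Next: helpers, station pose from the pads, and a reach test.

```bash
cat > h.py <<'E'
from workcell import ctrl, gripper_to, status, imaging, order
import cv2, numpy as np
from scipy.spatial.transform import Rotation as Rn
def K(ci): 
    f=210/np.tan(np.radians(ci["fovy"]/2)); return np.array([[f,0,ci["cx"]],[0,f,ci["cy"]],[0,0,1]])
def px2w(ci,uv,z):
    n=cv2.undistortPoints(np.array(uv,float).reshape(-1,1,2),K(ci),ci["D"])[:,0]
    r=np.c_[n,np.ones(len(n))]@ci["R"]; c=-ci["R"].T@ci["t"]
    return c+r*((z-c[2])/r[:,2])[:,None]
def w2px(ci,P):
    return cv2.projectPoints(np.array(P,float).reshape(-1,1,3),cv2.Rodrigues(ci["R"])[0],ci["t"],K(ci),ci["D"])[0][:,0]
def quat(z,y):  # tool z dir, closing axis y
    z=np.array(z,float);z/=np.linalg.norm(z);y=np.array(y,float);y-=z*(y@z);y/=np.linalg.norm(y)
    return Rn.from_matrix(np.c_[np.cross(y,z),y,z]).as_quat()
def down(th): # tool down, closing axis at world angle th
    return quat([0,0,-1],[np.cos(th),np.sin(th),0])
E
python3 - <<'E'
from h import *
ci=imaging.camera_info("top"); d=np.load("top_d.npy")
o=lambda l,x0,y0,s:[(a/s+x0-.4,b/s+y0-.4) for a,b in l]
pads=o([(432,228),(289,246),(146,264)],196,185,5.6)
P=px2w(ci,pads,.060); print("pads",P.round(4))
y=(P[2]-P[0])[:2]; print("len",np.linalg.norm(y)); th=np.arctan2(y[1],y[0])-np.pi/2; print("yaw",th, P.mean(0))
def z_of(u,v):
    zz=d[int(round(v)),int(round(u))]; n=cv2.undistortPoints(np.array([[[u,v]]],float),K(ci),ci["D"])[0,0]
    return (ci["R"].T@(np.array([n[0]*zz,n[1]*zz,zz])-ci["t"]))
for p in pads: print(z_of(*p).round(4))
B=o([(317,468)],196,185,5.6); print("start",px2w(ci,B,.070),z_of(*B[0]))
# beacons: foot and cap ends (axis mid-line), at top face z ~.034
bl=o([(124,186),(126,50)],310,195,4.6); rd=o([(117,370),(50,255)],310,195,4.6); gr=o([(160,326),(199,86)],120,235,8.2)
gr=o([(160-0,326),(199,86)],120-0,235,8.2)
for n,l in (("blue",bl),("red",rd),("green",gr)):
    l=l if n!="green" else [((a*8.2+0)/8.2-391/8.2+0,b) for a,b in o([(551,326),(593,86)],120,235,8.2)]
    W=px2w(ci,l,.030); v=W[1]-W[0]; m=l[0][0]*.6+l[1][0]*.4,l[0][1]*.6+l[1][1]*.4
    print(n,W.round(4),"len",np.linalg.norm(v),"yaw",np.arctan2(v[1],v[0]),z_of(*m))
    c=W[0]+v*.42; a=v/np.linalg.norm(v); l_=np.array([-a[1],a[0],0])
    for t in (0,20,30,40,45,55):
        t=np.radians(t); z=-a*np.sin(t)-np.array([0,0,np.cos(t)])
        print(int(np.degrees(t)+.1),[ctrl.ik([c[0],c[1],.022+h],quat(z,s*l_)) is not None for s in(1,-1) for h in (0,.15)],end=" ")
    print()
for p in P:
    for t in (0,30,45,60):
        for yaw in (0,th,np.arctan2(p[1],p[0])):
            t_=np.radians(t); z=[np.cos(t_)*np.cos(yaw),np.cos(t_)*np.sin(yaw),-np.sin(t_)]
            print(t,round(yaw,2),[ctrl.ik([p[0],p[1],.1+h],quat(z,[-s*np.sin(yaw),s*np.cos(yaw),0])) is not None for s in(1,-1) for h in (0,.12)],end="; ")
    print()
E
```

```text
pads [[ 0.5795 -0.0979  0.06  ]
 [ 0.567  -0.0084  0.06  ]
 [ 0.5546  0.0808  0.06  ]]
len 0.1804165109467538
yaw 0.13830653658419756 [ 0.56706038 -0.00849892  0.06      ]
[ 0.5795 -0.0979  0.0603]
[ 0.5671 -0.0083  0.0582]
[0.5544 0.0802 0.066 ]
start [[ 0.42913418 -0.02860877  0.07      ]] [ 0.42912177 -0.02858634  0.06940064]
blue [[ 0.5496 -0.3256  0.03  ]
 [ 0.6554 -0.3267  0.03  ]] len 0.10579840459196035 yaw -0.011102552151657325 [ 0.5912058  -0.32492674  0.03936295]
0 [True, True, True, True] 20 [True, True, True, True] 30 [True, True, True, True] 40 [True, False, True, False] 45 [False, False, False, False] 55 [False, False, False, False] 
red [[ 0.408  -0.3206  0.03  ]
 [ 0.4955 -0.2686  0.03  ]] len 0.10176705420929766 yaw 0.5356704345578651 [ 0.44296458 -0.29958171  0.03251603]
0 [True, True, True, True] 20 [True, True, True, True] 30 [True, True, True, True] 40 [True, True, True, True] 45 [True, True, True, True] 55 [True, True, True, True] 
green [[0.4023 0.3706 0.03  ]
 [0.5054 0.3562 0.03  ]] len 0.1040760158699966 yaw -0.13849698915207728 [0.44330194 0.36674099 0.022
[... 717 characters left out ...]
, False, True]; 30 0.14 [False, True, False, True]; 30 -0.01 [False, True, False, True]; 45 0 [True, True, True, True]; 45 0.14 [True, True, True, True]; 45 -0.01 [True, True, True, True]; 60 0 [True, True, True, True]; 60 0.14 [True, True, True, True]; 60 -0.01 [True, True, True, True]; 
0 0 [False, False, False, False]; 0 0.14 [False, False, False, False]; 0 0.14 [False, False, False, False]; 30 0 [False, True, False, True]; 30 0.14 [False, True, False, True]; 30 0.14 [False, True, False, True]; 45 0 [True, True, True, True]; 45 0.14 [True, True, True, True]; 45 0.14 [True, True, True, True]; 60 0 [True, True, True, True]; 60 0.14 [True, True, True, True]; 60 0.14 [True, True, True, True];
```

Pads are 90 mm apart and the start button sits at station (-139, -1), so the station pose fits. Now a wrist view of the wings.

```bash
cat >> h.py <<'E'
TH=.1383; O=np.array([.567,-.0085,.002]); RS=Rn.from_euler('z',TH).as_matrix()
def S(x,y,z): return O+RS@np.array([x,y,z])   # station -> world
AX={1:(-.075,.105),2:(.075,.105),3:(.075,-.105),4:(-.075,-.105)}
def ang(q0,q1,R): # joint turn between
    return R
E
python3 - <<'E'
from h import *
st=status.get_state()['time_s']
ctrl.movep(S(-.06,0,.40),down(TH+np.pi/2))
ctrl.hold(.2)
ci=imaging.camera_info("wrist"); p,d=imaging.camera("wrist"); np.savez("w1.npz",p=p,d=d,**ci)
s=status.get_state(); print(st,s['time_s'],s['eef_pos'],s['q'])
for i,(x,y) in AX.items(): print(i,w2px(ci,[S(x,y,.096),S(x+.0225,y,.096)]).round(1).tolist())
for y in(-.09,0,.09): print(w2px(ci,[S(0,y,.058)]).round(1))
cv2.imwrite("pics/w1.png",p[:,:,::-1]); print(-ci["R"].T@ci["t"])
E
```

```text
0.1 2.6 [ 0.5076082  -0.01631391  0.40191321] [-3.21498813e-02  2.07902448e-01  3.35821740e-01  1.69883505e+00
  3.88360800e-05 -1.71215099e-01]
1 [[362.8, 147.9], [361.5, 165.6]]
2 [[354.8, 256.5], [353.7, 271.0]]
3 [[203.1, 256.5], [204.1, 271.0]]
4 [[194.9, 147.9], [196.3, 165.6]]
[[215.7 196.8]]
[[278.9 196.8]]
[[342.2 196.8]]
[ 0.43002564 -0.02709449  0.52726125]
```

View pics/w1.png

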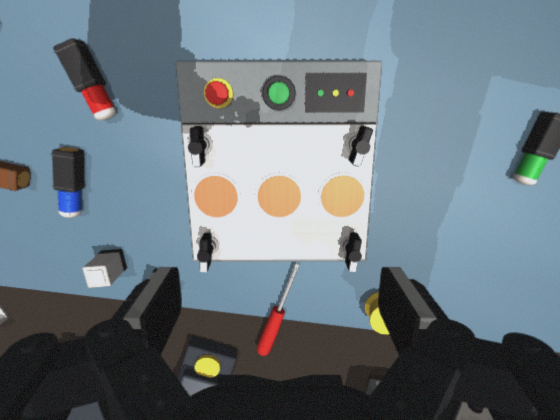

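Wrist view: pads appear at (216,196), (279,196) and (342,196), matching the prediction within 1 px. All three beacons are visible: red (85,80), blue (68,180), green (538,148). Enlarging the wings.

```bash
python3 - <<'E'
import cv2, numpy as np
p=np.load("w1.npz")['p'][:,:,::-1]
c=lambda x,y:cv2.resize(p[y:y+50,x:x+50],None,fx=6,fy=6,interpolation=cv2.INTER_CUBIC)
cv2.imwrite("pics/w1c.png",np.vstack([np.hstack([c(170,122),c(337,122)]),np.hstack([c(178,228),c(330,228)])]))
E
```

```text
(no output)
```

View pics/w1c.png

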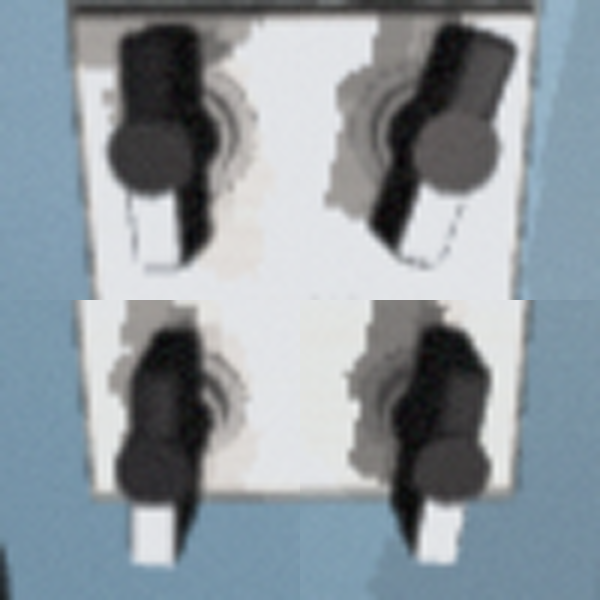

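Knob axes fall where predicted. Wing angles are roughly 0.21, 0.11, 0.05 and 0 rad (wings 1 to 4). I'll start with wing1, half turn, and check it.

```bash
cat >> h.py <<'E'
def wing(i,w0,w1):
    x,y=AX[i]; c=lambda w:down(TH-w+np.pi/2); up=S(x,y,.15); p=S(x,y,.088)
    gripper_to(.5); ctrl.movep(up,c(w0)); 
    if ctrl.line_to(p,.12,f_stop=15): print("touch!",status.get_state()['eef_pos'])
    gripper_to(0,90); s=status.get_state(); print(i,"grip",round(s['opening'],3),round(s['grip_force'],1),s['eef_pos'].round(4),end=" ")
    for w in np.linspace(w0,w1,5)[1:]: ctrl.movep(p,c(w))
    ctrl.hold(.15); s=status.get_state()
    yv=Rn.from_quat(s['eef_rot']).as_matrix()[:,1]; w=(TH+np.pi/2-np.arctan2(yv[1],yv[0])+np.pi/2)%np.pi-np.pi/2
    print("turned",round(w,3),"op",round(s['opening'],3),"M",s['moment'].round(2),"F",s['ft_force'].round(1),"t",s['time_s'],"q6",s['q'][5].round(2))
    gripper_to(.5); ctrl.line_to(up,.2)
E
python3 - <<'E'
from h import *
wing(1,.2,1.15)
ctrl.movep(S(-.06,0,.40),down(TH+np.pi/2)); ctrl.hold(.1)
p,d=imaging.camera("wrist"); cv2.imwrite("pics/w2.png",cv2.resize(p[110:280,170:400,::-1],None,fx=3,fy=3,interpolation=cv2.INTER_CUBIC))
E
```

```text
1 grip 0.12 87.6 [0.4791 0.0844 0.0911] turned 1.152 op 0.121 M [-2.51  0.57 -0.13] F [ -2.5 -13.   10.1] t 6.725 q6 1.19
```

View pics/w2.png

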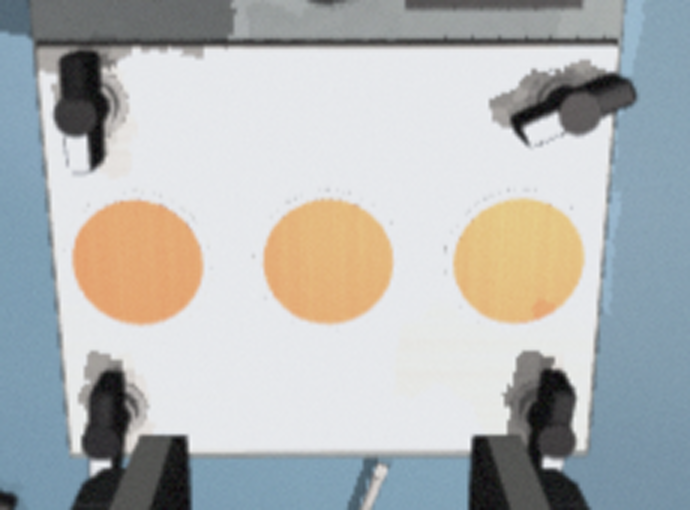

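Wing1 now points about 66° clockwise, so the turn works. Rest of the first round: wings 3, 2, 4.

```bash
python3 - <<'E'
from h import *
wing(3,.03,1.15);wing(2,.1,1.15);wing(4,0,1.15)
gripper_to(1.); ctrl.movep(S(-.06,0,.40),down(TH+np.pi/2)); ctrl.hold(.1)
p,d=imaging.camera("wrist"); cv2.imwrite("pics/w3.png",cv2.resize(p[110:280,170:400,::-1],None,fx=3,fy=3,interpolation=cv2.INTER_CUBIC))
E
```

```text
3 grip 0.123 87.7 [ 0.6563 -0.1022  0.0912] turned 1.151 op 0.123 M [-0.62  0.53 -0.16] F [-1.1 -2.5  5.8] t 13.0583 q6 0.86
2 grip 0.116 88.0 [0.6274 0.1057 0.0912] turned 1.151 op 0.116 M [-1.51  0.76 -0.15] F [-2.8 -7.5  7.6] t 17.6333 q6 1.18
4 grip 0.121 88.1 [ 0.5078 -0.1233  0.091 ] turned 1.151 op 0.12 M [-1.16  0.55 -0.11] F [-2.2 -5.8  6.2] t 22.8167 q6 0.77
```

View pics/w3.png

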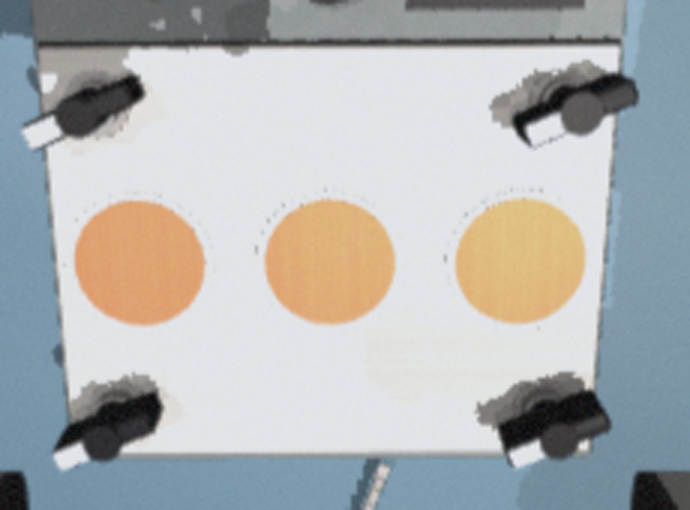

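All four wings stand at about 66°, so round one is done. Last round in the same diagonal order. The image afterwards also covers the beacons.

```bash
python3 - <<'E'
from h import *
for i in (1,3,2,4): wing(i,1.15,2.23)
gripper_to(1.); ctrl.movep(S(-.06,0,.40),down(TH+np.pi/2)); ctrl.hold(.2)
ci=imaging.camera_info("wrist"); p,d=imaging.camera("wrist"); np.savez("w4.npz",p=p,d=d,**ci)
cv2.imwrite("pics/w4.png",cv2.resize(p[20:280,:,::-1],None,fx=1.42,fy=1.42,interpolation=cv2.INTER_CUBIC))
E
```

```text
1 grip 0.119 88.7 [0.4775 0.0845 0.091 ] turned -0.913 op 0.119 M [-1.16  1.27  1.26] F [-6.5 -4.5 11.9] t 29.7917 q6 2.27
3 grip 0.122 88.6 [ 0.6557 -0.1026  0.0913] turned -0.913 op 0.118 M [-0.61  0.98  1.32] F [-4.8 -2.4  6.5] t 34.825 q6 1.94
2 grip 0.12 89.3 [0.6263 0.1051 0.0913] turned -0.913 op 0.123 M [-1.17  1.51  1.3 ] F [-7.3 -5.5  9.9] t 39.4333 q6 2.26
4 grip 0.121 88.5 [ 0.507  -0.1234  0.0911] turned -0.913 op 0.115 M [-0.7   0.87  1.26] F [-4.1 -3.1  7.7] t 44.525 q6 1.85
```

View pics/w4.png

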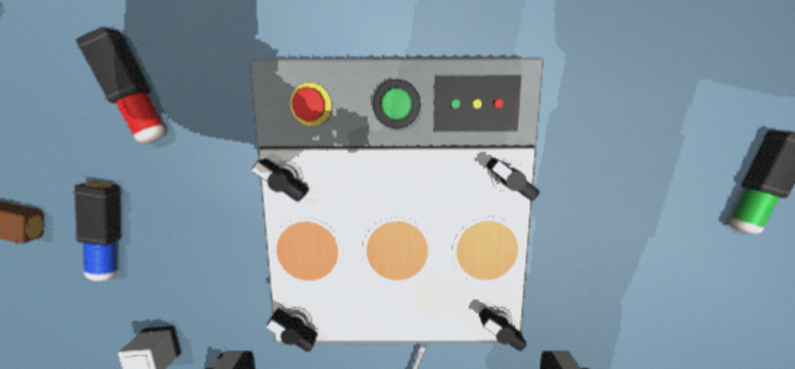

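All screws reached the stop: tool at 2.23 with 1.3 N m reaction, and the picture agrees. The beacons look unmoved. Now a pick-and-stand routine: localise with the wrist camera, pick with a 40° lean, place by rigid transform.

```bash
cat >> h.py <<'E'
HUE={"red":[(0,8),(172,180)],"green":[(45,80)],"blue":[(108,130)]}
def locate(col,guess):
    gripper_to(.65); ctrl.movep([guess[0]+.08,guess[1]+.01,.28],down(TH+np.pi/2)); ctrl.hold(.2)
    ci=imaging.camera_info("wrist"); p,_=imaging.camera("wrist"); np.savez(f"loc_{col}.npz",p=p,**ci)
    return find(col,guess,p,ci)
def find(col,guess,p,ci):
    hsv=cv2.cvtColor(p,cv2.COLOR_RGB2HSV); v,u=np.mgrid[:420,:560]
    W=px2w(ci,np.c_[u.ravel(),v.ravel()],.028).reshape(420,560,3)
    near=np.hypot(W[...,0]-guess[0],W[...,1]-guess[1])<.12
    lm=near&(hsv[...,1]>165)&(hsv[...,2]>60)&np.any([(hsv[...,0]>=a)&(hsv[...,0]<=b) for a,b in HUE[col]],0)
    def big(m):
        n,l,s,c=cv2.connectedComponentsWithStats(m.astype(np.uint8)); return l==1+np.argmax(s[1:,4])
    lm=big(lm); L=W[lm].mean(0)
    bm=near&(hsv[...,2]<85)&(p.max(2).astype(int)-p.min(2)<22)&(np.hypot(W[...,0]-L[0],W[...,1]-L[1])<.09)
    bm=big(cv2.morphologyEx(bm.astype(np.uint8),cv2.MORPH_OPEN,np.ones((5,5)))); B=W[bm].mean(0)
    a=L-B; a[2]=0; dist=np.linalg.norm(a); a/=dist
    print(col,"lens",L.round(4),"body",B.round(4),"dist(47.5)",round(dist*1e3,1),"yaw",round(np.arctan2(a[1],a[0]),3),
      "area mm2 lens(1020) body(1980)",round(lm.sum()*cell(W,L)),round(bm.sum()*cell(W,L)))
    m=(L-a*.0785+B-a*.031)/2; m[2]=.018
    return m,a      # foot centre, axis
def cell(W,L):
    i=np.argmin(np.hypot(W[...,0]-L[0],W[...,1]-L[1])[:-1,:-1].ravel()); r,c=divmod(i,559)
    return 1e6*np.linalg.norm(np.cross(W[r,c+1]-W[r,c],W[r+1,c]-W[r,c]))
def pose(p,R): T=np.eye(4);T[:3,:3]=R;T[:3,3]=p;return T
Z=np.array([0,0,1.])
def tq(T): return T[:3,3],Rn.from_matrix(T[:3,:3]).as_quat()
def tool(a,t,p): # tool leaning over lens by t; grasp point p -> TCP pose
    z=-a*np.sin(t)-Z*np.cos(t); y=np.cross(Z,a); return pose(p+.002*z,np.c_[np.cross(y,z),y,z])
def plan(F,a,pad,head,t=np.radians(40)):
    G=tool(a,t,F+a*.045+Z*.008); B=pose(F,np.c_[a,np.cross(Z,a),Z]); rel=np.linalg.inv(G)@B
    h=np.array([np.cos(head),np.sin(head),0]); yb=np.cross(Z,h)
    f=S(0,{1:-.09,2:0,3:.09}[pad],.058); D=pose(f,np.c_[Z,yb,-h])@np.linalg.inv(rel)
    return G,D
def put(F,a,pad,head):
    G,D=plan(F,a,pad,head); g,gq=tq(G); d,dq=tq(D); t=np.radians
    for q in ((g,gq),(d,dq),(d+Z*.08,dq)): assert ctrl.ik(*q) is not None,q
    A=tool(a,t(15),F+a*.045+Z*.22)
    pre=tool(a,t(35),F+a*.045+Z*.10)
    ctrl.movep(*tq(A)); ctrl.movep(*tq(pre))
    if ctrl.line_to(g,.1,rot=gq,f_stop=12): print("touch at",status.get_state()['eef_pos'],g)
    gripper_to(0,70); s=status.get_state(); print("grip",s['opening'].round(3),s['grip_force'].round(1),(s['eef_pos']-g).round(4))
    ctrl.line_to(g+Z*.02,.1); p_,q_=tq(A); ctrl.line_to(p_,.15,rot=q_)
    s=status.get_state(); print("lifted",s['opening'].round(3),s['grip_force'].round(1))
    ctrl.movep(d+Z*.08,dq); ctrl.hold(.2); s=status.get_state(); print("over pad",s['opening'].round(3),s['grip_force'].round(1),"t",s['time_s'])
    return d,dq,D
def drop(d,D):
    ctrl.line_to(d+Z*.012,.1); ctrl.hold(.2); r=ctrl.line_to(d-Z*.008,.02,f_stop=5); s=status.get_state(); print("down",r,(s['eef_pos']-d).round(4),s['ft_force'].round(1),s['opening'].round(3))
    gripper_to(.6); b=s['eef_pos']-D[:3,2]*.10; ctrl.line_to(b,.1); ctrl.line_to(b+Z*.15,.2); print("t",status.get_state()['time_s'])
E
python3 - <<'E'
from h import *
F,a=locate("red",(.45,-.295))
G,D=plan(F,a,1,-.4)
print(F,a,[ctrl.ik(*tq(X)) is not None for X in (G,D)])
d=np.load("w4.npz"); ci={k:d[k] for k in("fovy","cx","cy","D","R","t")}
for c,g in(("red",(.45,-.295)),("green",(.45,.364)),("blue",(.6,-.326))): 
    F,a=find(c,g,d['p'],ci)
    for pad in (1,2,3):
        print(c,pad,[ctrl.ik(*tq(X)) is not None for h in ((-.5,-.3,-.1,.1,.3,.5,.7)) for X in plan(F,a,pad,h)[1:]])
E
```

```text
red lens [ 0.4719 -0.2821  0.028 ] body [ 0.5512 -0.3126  0.028 ] dist(47.5) 84.9 yaw 2.775 area mm2 lens(1020) body(1980) 909 28
[ 0.56265625 -0.31698015  0.018     ] [-0.93353613  0.35848333  0.        ] [True, True]
red lens [ 0.4691 -0.2782  0.028 ] body [ 0.4292 -0.2978  0.028 ] dist(47.5) 44.5 yaw 0.457 area mm2 lens(1020) body(1980) 975 2585
red 1 [True, True, True, True, True, True, True]
red 2 [True, True, True, True, True, True, True]
red 3 [True, True, True, True, True, True, True]
green lens [0.4792 0.3447 0.028 ] body [0.4329 0.3557 0.028 ] dist(47.5) 47.5 yaw -0.234 area mm2 lens(1020) body(1980) 15 2558
green 1 [True, True, True, True, True, True, True]
green 2 [True, True, True, True, True, True, True]
green 3 [True, True, True, True, True, True, True]
blue lens [ 0.6268 -0.323   0.028 ] body [ 0.5784 -0.3218  0.028 ] dist(47.5) 48.5 yaw -0.024 area mm2 lens(1020) body(1980) 1026 2971
blue 1 [True, True, True, True, True, True, True]
blue 2 [True, True, True, True, True, True, True]
blue 3 [True, True, True, True, True, True, True]
```

```bash
python3 - <<'E'
from h import *
d=np.load("loc_red.npz"); p=d['p']; cv2.imwrite("pics/lr.png",p[:,:,::-1]); ci={k:d[k] for k in("fovy","cx","cy","D","R","t")}
print(w2px(ci,[[.4719,-.2821,.028],[.43,-.30,.028]]))
l=w2px(ci,[[.43,-.30,.028],[.42,-.31,.028]]).astype(int)
for u,v in l: print(p[v,u],p[v-25,u])
E
```

```text
[[288.77813123 114.53403411]
 [277.58471628  70.44257615]]
[100  98  97] [98 94 95]
[96 93 94] [151 180 200]
```

View pics/lr.png

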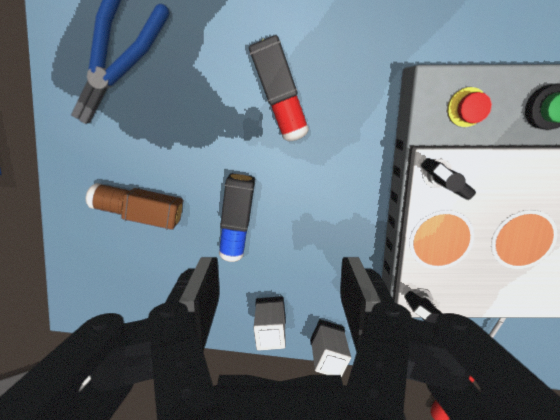

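The camera is overhead but tilted. Red beacon: foot edge at about (265,40), lens at (289,115). The lit body is greyer than my threshold allowed, so I'll fix that and re-run on the saved image.

```bash
sed -i 's/hsv\[...,2\]<85)&(p.max(2).astype(int)-p.min(2)<22)/hsv[...,2]<125)\&(p.max(2).astype(int)-p.min(2)<16)/; s/hsv\[...,1\]>165)/hsv[...,1]>140)/; s/(45,80)/(45,85)/' h.py; python3 - <<'E'
from h import *
d=np.load("loc_red.npz"); ci={k:d[k] for k in("fovy","cx","cy","D","R","t")}
F,a=find("red",(.45,-.295),d['p'],ci); print(F,a,w2px(ci,[F+Z*.01,F+a*.062+Z*.01,F+a*.106+Z*.01]))
d=np.load("w4.npz"); ci={k:d[k] for k in("fovy","cx","cy","D","R","t")}
for c,g in(("green",(.45,.364)),("blue",(.6,-.326))): find(c,g,d['p'],ci)
E
```

```text
red lens [ 0.472  -0.2821  0.028 ] body [ 0.4286 -0.3061  0.028 ] dist(47.5) 49.5 yaw 0.505 area mm2 lens(1020) body(1980) 938 2028
[ 0.40240734 -0.32060454  0.018     ] [0.87502213 0.48408291 0.        ] [[261.01401694  38.1361275 ]
 [282.94746089  98.60911534]
 [297.2390971  137.98971685]]
green lens [0.4773 0.3543 0.028 ] body [0.4339 0.3571 0.028 ] dist(47.5) 43.5 yaw -0.063 area mm2 lens(1020) body(1980) 1000 2747
blue lens [ 0.6269 -0.3229  0.028 ] body [ 0.5786 -0.3219  0.028 ] dist(47.5) 48.2 yaw -0.02 area mm2 lens(1020) body(1980) 1079 2945
```

Red pose agrees with the picture. Picking it, then checking above pad 1 before setting down.

```bash
python3 - <<'E'
from h import *
import pickle
F,a=locate("red",(.45,-.295))
d,dq,D=put(F,a,1,-.35); pickle.dump((d,dq,D),open("pl.pkl","wb"))
p,_=imaging.camera("scene"); cv2.imwrite("pics/s1.png",cv2.resize(p[120:280,180:380,::-1],None,fx=3.5,fy=3.5,interpolation=cv2.INTER_CUBIC))
E
```

```text
red lens [ 0.472 -0.282  0.028] body [ 0.4287 -0.3062  0.028 ] dist(47.5) 49.6 yaw 0.509 area mm2 lens(1020) body(1980) 938 2021Traceback (most recent call last):
  File "<stdin>", line 4, in <module>
  File "h.py", line 72, in put
    gripper_to(0,70); s=status.get_state(); print("grip",s['opening'].round(3),s['grip_force'].round(1),(s['eef_pos']-g).round(4))
                                                         ^^^^^^^^^^^^^^^^^^
AttributeError: 'float' object has no attribute 'round'
```

```bash
sed -i "s/s\['opening'\].round(3)/round(s['opening'],3)/g; s/s\['grip_force'\].round(1)/round(s['grip_force'],1)/g" h.py
sed -i 's/^def put(F,a,pad,head):/def put(F,a,pad,head,held=False):/; s/^    ctrl.movep(\*tq(A)); ctrl.movep(\*tq(pre))/    if not held: ctrl.movep(*tq(A)); ctrl.movep(*tq(pre))/; s/^    if ctrl.line_to(g,.1,rot=gq,f_stop=12)/    if not held and ctrl.line_to(g,.1,rot=gq,f_stop=12)/' h.py
python3 - <<'E'
from h import *
import pickle
d=np.load("loc_red.npz"); ci={k:d[k] for k in("fovy","cx","cy","D","R","t")}
F,a=find("red",(.45,-.295),d['p'],ci)
d,dq,D=put(F,a,1,-.35,held=True); pickle.dump((d,dq,D),open("pl.pkl","wb"))
p,_=imaging.camera("scene"); cv2.imwrite("pics/s1.png",cv2.resize(p[120:280,180:380,::-1],None,fx=3.5,fy=3.5,interpolation=cv2.INTER_CUBIC))
E
```

```text
red lens [ 0.472 -0.282  0.028] body [ 0.4287 -0.3062  0.028 ] dist(47.5) 49.6 yaw 0.509 area mm2 lens(1020) body(1980) 938 2021
grip 0.364 69.9 [ 0.0004 -0.0001  0.0009]
lifted 0.363 69.2
over pad 0.358 69.4 t 56.5167
```

View pics/s1.png

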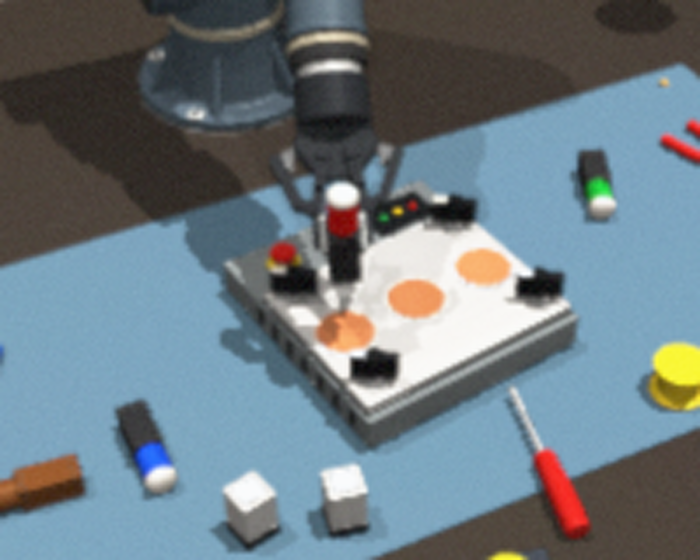

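The beacon hangs upright over pad 1. Green has shifted: it is now at scene pixel (350,173), before at (364,170), so it gets re-measured. Setting red down.

```bash
python3 - <<'E'
from h import *
import pickle
d,dq,D=pickle.load(open("pl.pkl","rb")); drop(d,D)
g=px2w(imaging.camera_info("scene"),[(350,173)],.02)[0]; print(g)
F,a=locate("green",g)
print(F,a,[ctrl.ik(*tq(X)) is not None for X in plan(F,a,3,.6)])
p,_=imaging.camera("scene"); q=np.load("loc_green.npz")['p']
cv2.imwrite("pics/s2.png",np.hstack([cv2.resize(p[120:280,180:380,::-1],(400,320)),cv2.resize(q[:,:,::-1],(400,320))]))
E
```

```text
down True [ 0.0004 -0.0001 -0.0015] [ 1.7 -0.7  1.6] 0.36
t 60.675
[0.44667919 0.30051915 0.02      ]
green lens [0.4644 0.2935 0.028 ] body [0.4206 0.3136 0.028 ] dist(47.5) 48.2 yaw -0.431 area mm2 lens(1020) body(1980) 827 2152
[0.39276689 0.32638596 0.018     ] [ 0.90873286 -0.41737823  0.        ] [True, True]
```

View pics/s2.png

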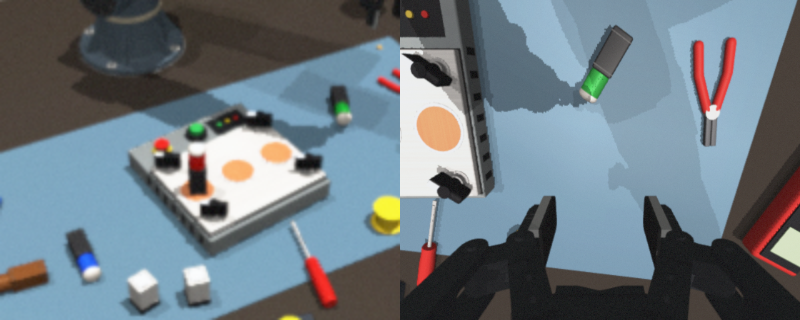

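Red stands on pad 1 (left half, around (197,172)). Green was found at its new place, yaw -0.43. Next is green onto pad 3, then locating blue.

```bash
python3 - <<'E'
from h import *
F,a=locate("green",(.45,.305))
d,dq,D=put(F,a,3,.55); drop(d,D)
F,a=locate("blue",(.6,-.326))
print(F,a,[ctrl.ik(*tq(X)) is not None for X in plan(F,a,2,TH)])
p,_=imaging.camera("scene"); q=np.load("loc_blue.npz")['p']
cv2.imwrite("pics/s3.png",np.hstack([cv2.resize(p[120:280,180:380,::-1],(400,320)),cv2.resize(q[:,:,::-1],(400,320))]))
E
```

```text
green lens [0.4645 0.2935 0.028 ] body [0.4208 0.3136 0.028 ] dist(47.5) 48.0 yaw -0.43 area mm2 lens(1020) body(1980) 816 2141
grip 0.36 69.9 [0.0005 0.0002 0.0009]
lifted 0.362 69.3
over pad 0.363 69.5 t 69.225
down True [ 0.0002  0.0001 -0.0007] [1.2 1.1 1.9] 0.362
t 73.3083
blue lens [ 0.627  -0.3283  0.028 ] body [ 0.5777 -0.3276  0.028 ] dist(47.5) 49.2 yaw -0.015 area mm2 lens(1020) body(1980) 941 2029
[ 0.54759786 -0.32712097  0.018     ] [ 0.99988632 -0.01507777  0.        ] [True, True]
```

View pics/s3.png

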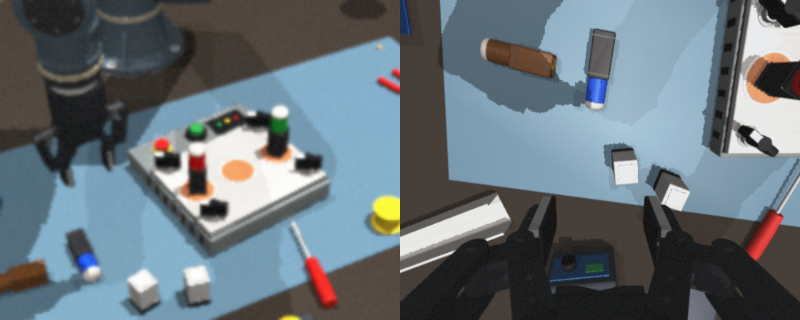

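Green stands on pad 3 and blue was found. The relays sit close behind blue's lens, so I'm checking the lean clearance.

```bash
python3 - <<'E'
from h import *
ci=imaging.camera_info("top"); print(px2w(ci,[(298.5,174.5),(321,183)],.062))
d=np.load("loc_blue.npz"); ci={k:d[k] for k in("fovy","cx","cy","D","R","t")}
s=np.array([560/400,420/320]); print(px2w(ci,[np.array([225,173])*s,np.array([272,190])*s],.062))
F,a=find("blue",(.6,-.326),d['p'],ci)
for t in (30,33,36,38,40): print(t,[ctrl.ik(*tq(X)) is not None for X in plan(F,a,2,TH,np.radians(t))],tool(a,np.radians(t),F+a*.045+Z*.008)[:3,3])
E
```

```text
[[ 0.76040423 -0.18653827  0.062     ]
 [ 0.73116832 -0.26620614  0.062     ]]
[[ 0.73223942 -0.26946265  0.062     ]
 [ 0.74829455 -0.19306797  0.062     ]]
blue lens [ 0.627  -0.3283  0.028 ] body [ 0.5777 -0.3276  0.028 ] dist(47.5) 49.2 yaw -0.015 area mm2 lens(1020) body(1980) 941 2029
30 [True, False] [ 0.59159286 -0.3277844   0.02426795]
33 [True, False] [ 0.59150359 -0.32778305  0.02432266]
36 [True, False] [ 0.59141731 -0.32778175  0.02438197]
38 [True, False] [ 0.59136157 -0.32778091  0.02442398]
40 [True, True] [ 0.59130732 -0.32778009  0.02446791]
```

The nearest relay edge is at x of about 0.712 and the hand reaches about 0.68, so it's clear. Blue goes onto pad 2.

```bash
python3 - <<'E'
from h import *
F,a=locate("blue",(.6,-.326))
d,dq,D=put(F,a,2,TH); drop(d,D)
ctrl.movep(S(-.22,0,.40),down(TH+np.pi/2)); ctrl.hold(.3)
p,_=imaging.camera("scene"); ci=imaging.camera_info("wrist"); q,_=imaging.camera("wrist")
for y in(-.09,0,.09): print(w2px(ci,[S(0,y,.058),S(0,y,.058+.106)]).round(0).tolist())
cv2.imwrite("pics/s4.png",np.hstack([cv2.resize(p[120:280,180:380,::-1],(400,320)),cv2.resize(q[120:320,155:405,::-1],(400,320))]))
E
```

```text
blue lens [ 0.6271 -0.3283  0.028 ] body [ 0.5776 -0.3276  0.028 ] dist(47.5) 49.5 yaw -0.013 area mm2 lens(1020) body(1980) 947 2044
grip 0.365 70.2 [ 0.0005 -0.0002  0.0012]
lifted 0.364 69.3
over pad 0.36 69.4 t 82.225
down True [ 0.0002  0.0001 -0.0015] [ 0.6 -1.1  2.2] 0.364
t 86.325
[[222.0, 295.0], [209.0, 341.0]]
[[279.0, 295.0], [279.0, 341.0]]
[[337.0, 295.0], [350.0, 341.0]]
```

View pics/s4.png

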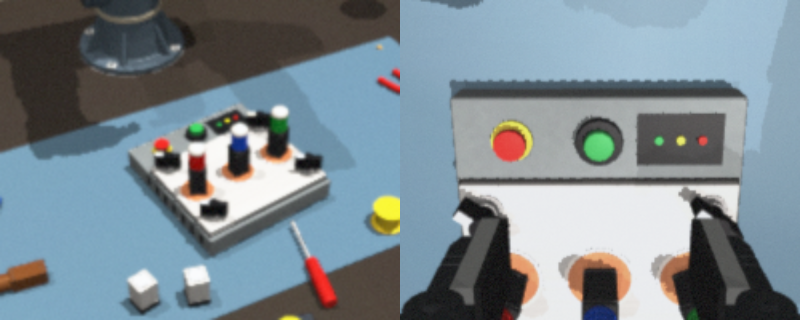

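All three stand on their pads. I'm checking the cap positions numerically against prediction, then pressing start with shut fingers.

```bash
python3 - <<'E'
from h import *
p,_=imaging.camera("scene"); ci=imaging.camera_info("scene"); hsv=cv2.cvtColor(p,cv2.COLOR_RGB2HSV)
for c,y in (("red",-.09),("blue",0),("green",.09)):
    e=w2px(ci,[S(0,y,.058+.0785)])[0]; v,u=np.mgrid[:420,:560]
    m=(np.hypot(u-e[0],v-e[1])<12)&(hsv[...,1]>140)&np.any([(hsv[...,0]>=a)&(hsv[...,0]<=b) for a,b in HUE[c]],0)
    print(c,e.round(1),u[m].mean().round(1),v[m].mean().round(1),m.sum())
gripper_to(0,30)
ctrl.movep(S(-.14,0,.17),down(TH+np.pi/2)); ctrl.line_to(S(-.14,0,.095),.1); ctrl.hold(.2)
f0=status.get_state()['ft_force'][2]
r=ctrl.line_to(S(-.14,0,.074),.02,f_stop=12); s=status.get_state(); print(r,s['eef_pos'],s['ft_force'][2]-f0)
ctrl.hold(.3); s=status.get_state(); print(s['eef_pos'],s['ft_force'][2]-f0)
E
```

```text
red [278.1 198.5] 278.0 201.4 49
blue [299.1 189.1] 299.1 192.1 47
green [319.1 180.1] 318.5 182.5 55
True [ 0.42834669 -0.02777387  0.08094151] 9.904358960381375
[ 0.42839231 -0.02779204  0.08093703] 11.19717526506283
```

The button bottomed out: 11 N at TCP z 0.081, above the 5 N of its spring. Retracting, then a numeric check of the standing beacons from wrist depth.

```bash
python3 - <<'E'
from h import *
ctrl.line_to(S(-.14,0,.17),.1)
for x in (-.06,.03):
    ctrl.movep(S(x,0,.42),down(TH+np.pi/2)); ctrl.hold(.3)
    ci=imaging.camera_info("wrist"); p,d=imaging.camera("wrist"); v,u=np.mgrid[:420,:560]
    n=cv2.undistortPoints(np.c_[u.ravel(),v.ravel()].astype(float).reshape(-1,1,2),K(ci),ci["D"])[:,0]
    X=(np.c_[n,np.ones(len(n))]*d.reshape(-1,1)-ci["t"])@ci["R"]; X=X[d.ravel()>0]
    Q=(X-O)@RS
    for y in (-.09,0,.09):
        k=Q[(np.hypot(Q[:,0],Q[:,1]-y)<.035)]
        c=k[(k[:,2]>.151)&(k[:,2]<.17)]; print(y,"cap",len(c),(c.mean(0)*1e3).round(1),"zmax",(np.percentile(c[:,2],98)*1e3).round(1))
ctrl.movep(S(-.2,0,.42),down(TH+np.pi/2)); ctrl.hold(.5); print(status.get_state()['time_s'])
E
```

```text
-0.09 cap 521 [ -1.4 -88.8 161.2] zmax 164.7
0 cap 507 [ -1.3   0.4 161.4] zmax 164.7
0.09 cap 518 [ -1.5  89.  161.4] zmax 164.9
-0.09 cap 606 [ -0.  -88.7 161.5] zmax 164.8
0 cap 588 [1.000e-01 4.000e-01 1.617e+02] zmax 165.0
0.09 cap 607 [-1.000e-01  8.910e+01  1.615e+02] zmax 164.9
96.35
```

The caps sit within 1.5 mm of the pad centres at the right height (164.8 mm, expected 164), so all three beacons stand upright. Handing in.

```bash
python3 -c "
from workcell import order
print(order.finish_job())"
```

```text
the job is handed in; nothing more can be done
None
```

The job is handed in, with no verdict shown: all four screws are home, red, blue and green beacons stand on pads 1, 2 and 3, and the start button was pressed and released by about 96 s.

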